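# Open the terminal cover of the coil tester

## Robot

A 6-joint arm with a two-finger parallel gripper is mounted at the origin on the work surface. World frame = base frame: x ahead of the robot, y to its left, z up, the work surface at z = 0. Lengths are in mm, angles in rad, forces in N, time in s.
With the tool pointing down it reaches from about 300 to 775 mm from the base axis. Payload 14.6 kg.
Tool frame: the origin (TCP) lies on the centre line of the jaws, within the pads' length; the fingertips stand 19 mm ahead of it and the grasp point (between the pads) is the TCP (bot.tip_reach is the distance from the TCP to the fingertips, in mm); z points along the fingers, y is the line along which they close (so a half turn about z gives the same grasp; the last joint's range is limited). The gripper opens to 85 mm and grips with 20 to 120 N. Pads are 22 mm wide; open, the fingers measure 114 mm over their backs; the gripper's body (76 mm by 85 mm) begins 54 mm behind the grasp point. The pads swing forward as they close: fully open they stand 13 mm farther back than shut.
Start: joints at [-1.355, 0.3, 1.521, -0, 1.321, -0.067], TCP at [153.468, -528.145, 250.281] pointing down, gripper open.
Joint ranges: [-3.03, 3.03], [-0.79, 2.21], [0.23, 2.52], [-1.04, 4.18], [0, 3.07], [-2.55, 2.55]. Speed limits (rad/s): [2.22, 2.22, 2.57, 3.14, 3.14, 3.14].

## Interface

Orientations are given as a unit quaternion [w, x, y, z].
In Python, from rig import bot gives the robot as it stands. Calls block until the motion is done:
- bot.move_to(position, orientation): joint-space move of the TCP to a pose.
- bot.servo_line(position, attitude=None, speed=150, until_force=None): straight line of the TCP; attitude=None keeps the orientation; speed is the mean speed in mm/s. With until_force (N) it stops when the force on the tool has changed by that much, and returns True; else False.
- bot.move_joints(angles): joint-space move.
- bot.move_gripper(opening, grip_force=None): finger opening in mm; grip_force is the grip in N (None keeps the last); returns when the fingers have stopped.
- bot.dwell(seconds).
- bot.ik(position, orientation): joint angles nearest the present ones, or None.
- bot.read_state(): the state.
- bot.read_camera(name): name is "side" or "top"; returns a dict with "image" (480x640x3 uint8, blue, green, red), "depth" (480x640 float32, mm along the optical axis (not along the pixel's ray), 0 where there is no reading), "fovy" (degrees; the focal length in pixels is half the picture's height over the tangent of half this angle, whatever the lens; pixels are square), "cx", "cy" (the principal point, pixels), "eye" and "attitude" of the camera in the world. Camera axes: x right, y down, z forward; pixel columns grow to the right and rows downward; lengths in mm; the calibration is good to about 2 mm. A picture is of the moment at which its call begins.
A pose or a line that the arm cannot do raises bot.MotionError and nothing moves.
- bot.finish_job(): hands the job in; it is judged then, once.
The state is a dict: "clock": time; "joint_positions": joint angles; "qvel": joint speeds; "effort": joint torques, N m; "ee_pos": TCP position; "tool_rot": TCP orientation; "ft_force": force on the tool from outside, world axes, zero at the start; "moment": the same for the moment, N m; "grip_width": finger opening in mm; "grip_force": force on a finger pad.
Only numpy, scipy, OpenCV 4.12 (cv2) and the standard library are available. Lean on these libraries where they do the work, as an engineer would, in place of code of your own. Each camera call takes 0.05 s, during which the arm holds its last target. There are 200 camera calls.

## Task

Open the coil tester's terminals: press the orange snap tab all the way in (down) with the fingertips, then push the released white cover along its rails, the way its red arrow points, off the terminals and fully onto the parking end, up to the end wall. Only press and push: do not lift, carry or tip the cover, and do not disturb the two guitar pickups, the wire spool or the jar beside the tester.

Things in the scene. Friction and masses are not known exactly. Their poses are not given: they have to be found in the camera images.
- tester: Grey coil tester fixed to the bench: slab 250 x 110 mm, flat deck 30 mm above the bench. Origin: centre of its underside, on the bench; x = the way the cover slides open, y across, z up. Side rails 8 mm high above the deck, inner faces at y = +-40 mm. At x = -114 mm a low stop, 6 mm above the deck. Four brass terminals 10 mm high at x = -85 and -48, y = +-18 mm, under the closed cover
- end_wall (a point): Middle of the inner face of the tester's end wall, at the deck (tester x = +107 mm, y = 0); the wall is 30 mm high above the deck, 8 mm thick. The parking end is the deck in front of it
- cover: White hood, about 0.12 kg, loose: 80 mm (x), 76 mm (y), 32 mm high, red arrow along its +x on top. Origin: centre of its underside, on the deck; axes as the tester's. Closed: origin at tester x = -63 mm, held by the raised tab in front of it. With the tab in it slides freely to the end wall (origin at x = +67 mm). Rear (-x) face: flat wall 13 to 32 mm above the deck, open below
- tab_top (a point): Centre of the top face of the orange snap tab, a flat block 48 mm (tester x) by 40 mm (y), at tester x = +6 mm, y = 0. Raised, its top is 12 mm above the deck; fully in, 0.5 mm above it. From this point to the closed cover's front face: about 29 mm along -x
- snap_tab (a joint): How far the snap tab is pressed straight down, in m: 0 raised (cover locked), 0.0115 fully in, stopped. It takes about 5 N to press and stays in when let go; the cover passes over it from 0.009 on
- pickup_a: Bystander: loose guitar pickup, black and copper, 84 x 24 x 17 mm, lying beside the tester. Origin: centre of its underside, x along its length
- pickup_b: Bystander: second pickup, the same
- spool: Bystander: loose small spool of copper wire standing upright, 60 mm diameter, 45 mm high. Origin: centre of its underside
- tin: Bystander: loose small amber jar with a white cap, 56 mm diameter, 45 mm high. Origin: centre of its underside
Mind the look-alikes: they are no part of the job. What is shaped like the cover but black, blue or brown is not meant.

How it is judged (in metres and radians):
On the way, in this order (a step that is already met when the one before it is completed fails the run):
1. the snap tab is pressed in while the cover is still closed (value of joint snap_tab above 0.009 m and x of cover in the frame of tester below -0.05 m), for 0.1 s.
2. the cover has been pushed onto the parking end (x of cover in the frame of tester above 0.045 m), for 0.1 s.
At the end, for the whole second after the job is handed in: The cover lies flat and at rest on the deck between the rails, its origin 45 to 75 mm beyond the tester's centre (within about 22 mm of the end wall), clear of the terminals; the snap tab is still in (9 mm or more) (x of cover in the frame of tester between 0.045 and 0.075 m and y of cover in the frame of tester between -0.006 and 0.006 m and z of cover in the frame of tester between 0.026 and 0.034 m and angle between cover's own z axis and vertical below 0.06 rad and linear speed of cover below 0.01 m/s and value of joint snap_tab above 0.009 m); the robot touches nothing.
It fails at once if the cover is lifted (10 mm or more above the deck) (z of cover in the frame of tester above 0.04 m).
It fails at once if the cover is tipped (angle between cover's own z axis and vertical above 0.25 rad).
It fails at once if a bystander is moved by more than 15 mm (distance of any of pickup_a, pickup_b, spool, tin from where it was at the start of the episode above 0.015 m).
It also fails if it takes over 40 s, if anything falls off the work surface, if the arm or the gripper's body presses on something with over 40 N, if the wrist force passes 120 N, or if a joint passes its speed limit or range.

## Working session

There is one attempt and no reset: what is moved stays moved. The work goes in short steps, each a Python script; the robot and the scene stay as the last script left them, time stands still between calls to the robot, and variables do not carry over. Pictures are saved under pics/ and viewed, at most 10 in all, crops included, and the job is handed in when it is done.

```bash
mkdir -p pics; ls
cat > h.py <<'E'
import numpy as np, cv2
from rig import bot
from scipy.spatial.transform import Rotation as R
def rot(q): return R.from_quat([q[1],q[2],q[3],q[0]])
def ray(c,u,v):
    f=240/np.tan(np.radians(c['fovy'])/2)
    d=np.stack([(np.asarray(u)-c['cx'])/f,(np.asarray(v)-c['cy'])/f,np.ones(np.shape(u))],-1)
    return rot(c['attitude']).apply(d.reshape(-1,3))
def plane(c,u,v,z):
    d=ray(c,u,v); e=np.array(c['eye']); return e+d*((z-e[2])/d[:,2])[:,None]
def deproj(c,u,v):
    return np.array(c['eye'])+ray(c,u,v)*c['depth'][np.asarray(v,int),np.asarray(u,int)].reshape(-1,1)
E
python3 - <<'E'
from h import *
for n in ('top','side'):
    c=bot.read_camera(n); cv2.imwrite(f'pics/{n}0.png',c['image']); np.save(f'{n}0.npy',c,allow_pickle=True)
    print(n,c['eye'],c['attitude'],c['fovy'],c['cx'],c['cy'])
E
```

```text
pics
top [ 443.55495235   59.08623351 1065.72243419] [ 0.02588331 -0.70347656  0.70953592 -0.03177359] 45.584404246287896 331.26920174298914 230.21348641591794
side [451.97966099 587.34554617 449.03155575] [ 0.03440783 -0.05595229  0.8890097  -0.4531525 ] 56.27506052582257 325.09964636086835 240.7074865007157
```

View pics/top0.png

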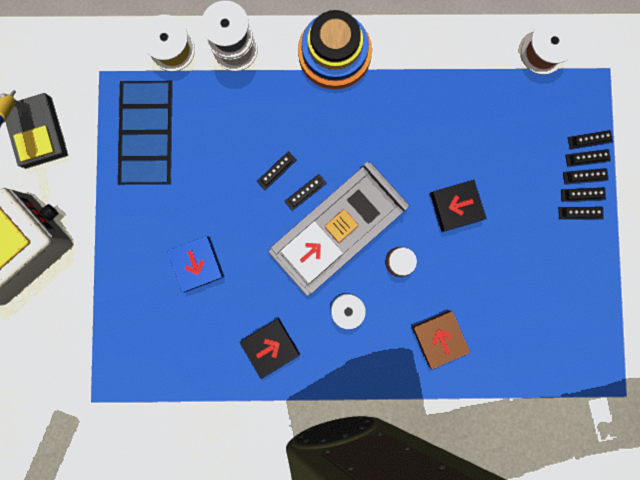

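View pics/side0.png

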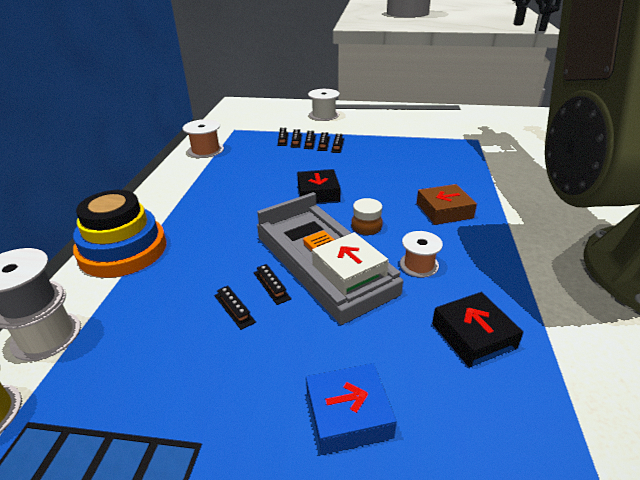

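Top view: the white hood is at (308,250) with the orange tab at (341,226) and the end wall at (387,187). The look-alikes are black at (270,348) and (458,206), blue at (195,264) and brown at (440,340). Only the white one sits on the tester behind the tab, so it is the cover. The side view agrees: cover (350,262), tab (318,241). Next I measure it and take one confirming crop.

```bash
cat >> h.py <<'E'
def blob(m,near):
    n,l,s,cc=cv2.connectedComponentsWithStats(m.astype(np.uint8))
    i=1+np.argmin([np.hypot(*(cc[k]-near))+(1e3 if s[k,4]<60 else 0) for k in range(1,n)])
    m=(l==i).astype(np.uint8); k=np.ones((7,7),np.uint8)
    m=cv2.morphologyEx(m,cv2.MORPH_CLOSE,k)
    cs,_=cv2.findContours(m,cv2.RETR_EXTERNAL,cv2.CHAIN_APPROX_NONE)
    return max(cs,key=cv2.contourArea)[:,0,:].astype(float)
def orange(im):
    h=cv2.cvtColor(im,cv2.COLOR_BGR2HSV); return (h[...,0]>8)&(h[...,0]<25)&(h[...,1]>120)&(h[...,2]>130)
def white(im):
    h=cv2.cvtColor(im,cv2.COLOR_BGR2HSV); w=(h[...,1]<40)&(h[...,2]>195)
    r=((h[...,0]<6)|(h[...,0]>174))&(h[...,1]>120)&(h[...,2]>150)
    return w|r
def tri(c1,p1,c2,p2):
    d1,d2=ray(c1,*p1)[0],ray(c2,*p2)[0]; e1,e2=np.array(c1['eye']),np.array(c2['eye'])
    s=np.linalg.lstsq(np.stack([d1,-d2],1),e2-e1,rcond=None)[0]
    a,b=e1+s[0]*d1,e2+s[1]*d2; return (a+b)/2,np.linalg.norm(a-b)
E
python3 - <<'E'
from h import *
t=np.load('top0.npy',allow_pickle=True).item(); s=np.load('side0.npy',allow_pickle=True).item()
im=t['image'].copy()
ot=blob(orange(t['image']),(341,226)); wt=blob(white(t['image']),(308,250))
os_=blob(orange(s['image']),(318,241))
for c in(ot,wt): cv2.polylines(im,[c.astype(int).reshape(-1,1,2)],True,(0,255,0),1)
cv2.imwrite('pics/crop.png',cv2.resize(im[150:310,240:440],None,fx=4,fy=3.75)[:600])
for n,c,z in(('tab',ot,42),('cov',wt,62)):
    p=plane(t,c[:,0],c[:,1],z)[:,:2].astype(np.float32); print(n,cv2.minAreaRect(p))
    m=np.zeros((480,640),np.uint8);cv2.fillPoly(m,[c.astype(int)],1);m=cv2.erode(m,np.ones((5,5)));v,u=np.nonzero(m)
    print(' depth z',np.median(deproj(t,u,v)[:,2]))
mc=lambda c:cv2.minAreaRect(c.astype(np.float32))[0]
# two-view heights: far (+x) edge corners of the tab / cover top via rays
ws=blob(white(s['image']),(350,262))
mt=cv2.moments(ot.astype(np.float32))
a=cv2.boxPoints(cv2.minAreaRect(wt.astype(np.float32))); print('cov corners top',a.round(1))
q=cv2.approxPolyDP(ws.astype(np.float32),6,True)[:,0]; print('cov side poly',q.round(1).tolist())
print('tab side poly',cv2.approxPolyDP(os_.astype(np.float32),3,True)[:,0].tolist(),'tab top',cv2.boxPoints(cv2.minAreaRect(ot.astype(np.float32))).round(1).tolist())
# bench objects by depth
D=t['depth'];v,u=np.mgrid[130:330,240:440];v,u=v.ravel(),u.ravel();P=deproj(t,u,v)
g=cv2.cvtColor(t['image'],cv2.COLOR_BGR2HSV)[v,u]
gm=(np.abs(P[:,2]-30)<14)&(g[:,1]<60)
w=(P[:,2]>52)&(g[:,1]<60)
e=P[(w)&(u>360)&(v<215)]; print('wall',len(e),cv2.minAreaRect(e[:,:2].astype(np.float32)),np.median(e[:,2]))
for n,x in(('tin',(401,261)),('spool',(348,311))):
    c=blob(white(t['image']),x); print(n,cv2.minEnclosingCircle(plane(t,c[:,0],c[:,1],45)[:,:2].astype(np.float32)))
E
```

```text
tab ((535.9157104492188, 32.52996826171875), (39.78752136230469, 47.34600830078125), 41.641292572021484)
 depth z 42.72461723064009
cov ((488.04827880859375, 85.61930847167969), (74.88328552246094, 79.43726348876953), 41.05009078979492)
 depth z 62.81981929354106
cov corners top [[280.3 250.7]
 [314.4 220.7]
 [342.4 252.6]
 [308.4 282.6]]
cov side poly [[387.0, 258.0], [355.0, 233.0], [313.0, 249.0], [343.0, 278.0]]
tab side poly [[334.0, 239.0], [323.0, 230.0], [303.0, 238.0], [312.0, 248.0]] tab top [[323.8999938964844, 225.89999389648438], [343.3999938964844, 208.3000030517578], [358.20001220703125, 224.6999969482422], [338.70001220703125, 242.3000030517578]]
wall 332 ((546.517333984375, 22.027015686035156), (108.93843078613281, 189.81825256347656), 40.3527946472168) 60.33015338642656
tin ((470.32562255859375, -76.67694854736328), 24.25112533569336)
spool ((382.4997863769531, 21.563201904296875), 30.105239868164062)
```

View pics/crop.png

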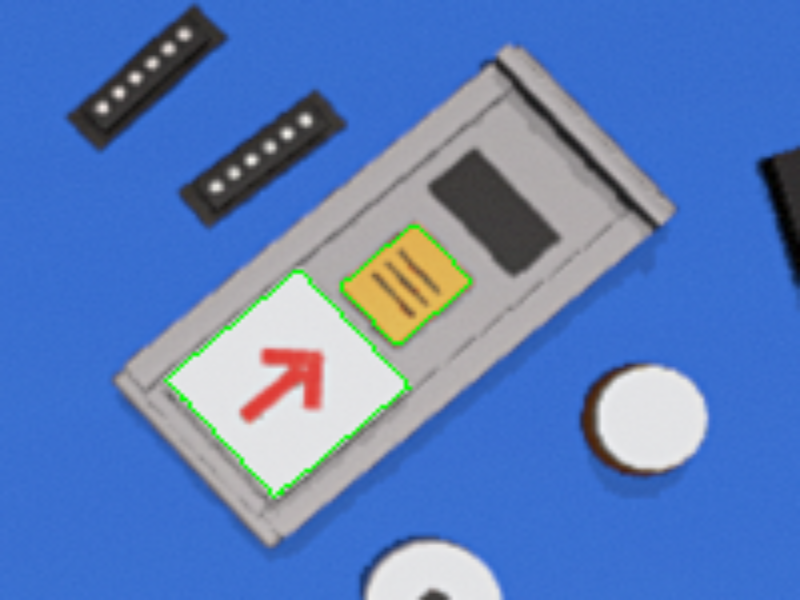

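The crop confirms it: both contours follow the white cover and the orange tab, and the red arrow points at the tab and end wall. I now do a two-view height check, then press the tab.

```bash
cat >> h.py <<'E'
A=np.radians(-48.5); ux=np.array([np.cos(A),np.sin(A),0]); uy=np.array([-ux[1],ux[0],0])
TAB=np.array([535.9,32.5,0]); COV=np.array([488.0,85.6,0]); O=((TAB-6*ux)+(COV+63*ux))/2
def quat():
    for a in (A,A+np.pi):
        q=(R.from_euler('z',a)*R.from_euler('x',np.pi)).as_quat(); q=[q[3],*q[:3]]
        if bot.ik([*TAB[:2],150],q) is not None and bot.ik([*(O-130*ux)[:2],150],q) is not None: yield q
E
python3 - <<'E'
from h import *
t=np.load('top0.npy',allow_pickle=True).item(); s=np.load('side0.npy',allow_pickle=True).item()
print('tab',tri(t,(341.05,225.3),s,(318,238.8)),'cov',tri(t,(311.4,251.7),s,(349.5,254.5)))
q0=np.array(bot.read_state()['joint_positions'])
qs=sorted(quat(),key=lambda q:np.abs(np.array(bot.ik([*TAB[:2],150],q))-q0).max()); q=qs[0]
print(len(qs),q,bot.ik([*TAB[:2],150],q)); T=bot.tip_reach
p=O+6*ux; print(T,O,p)
bot.move_gripper(0)
bot.move_to([p[0],p[1],150],q)
bot.servo_line([p[0],p[1],52+T],speed=120)
hit=bot.servo_line([p[0],p[1],27+T],speed=25,until_force=20)
st=bot.read_state(); print(hit,st['ee_pos'][2]-T,st['ft_force'],st['clock'])
bot.servo_line([p[0],p[1],150],speed=150)
c=bot.read_camera('top'); cv2.imwrite('pics/top1.png',c['image']);print(bot.read_state()['clock'])
c=bot.read_camera('side'); cv2.imwrite('pics/side1.png',c['image'][170:350,220:460].repeat(3,0).repeat(3,1))
E
```

```text
tab (array([537.96413845,  32.81290035,  45.78963464]), np.float64(4.754740268681064)) cov (array([487.72833425,  85.63205646,  60.63697628]), np.float64(0.6063259634974165))
1 [np.float64(2.514927641012842e-17), np.float64(0.41071885261347724), np.float64(0.9117620435770887), np.float64(5.582932341253657e-17)] [-0.00765253  0.37587804  1.66716193  0.          1.09855268 -0.73196417]
19.0 [530.83467137  37.70476196   0.        ] [534.81039166  33.21102763   0.        ]
True 30.484307687216663 [-2.74753693  0.12390895  9.75364475] 4.9333
5.8083
```

View pics/side1.png

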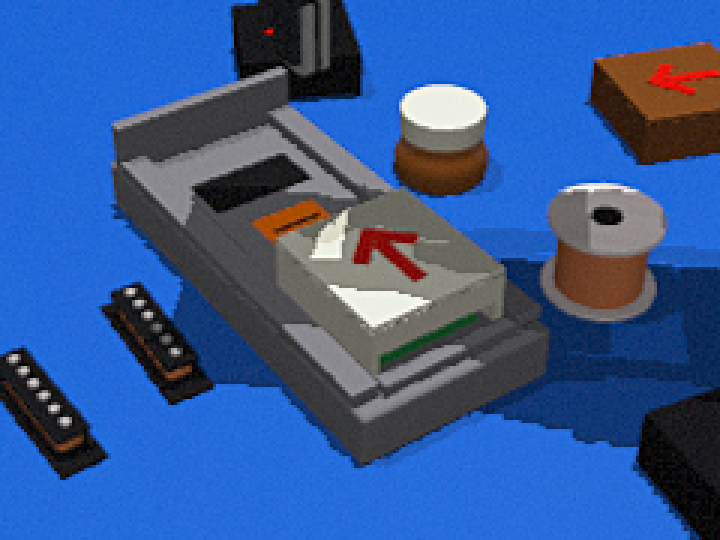

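The side crop shows the tab (crop px 290,222) flush with the deck; the fingertips stopped at 30.5 mm, which is fully in. The cover (390,265) is still closed. Now I push it low on its rear wall.

Run:
```python
from h import *
q=list(quat())[0]; T=bot.tip_reach; z=47+T
P=lambda x,z:[*(O+x*ux)[:2],z]
bot.servo_line(P(-130,150),speed=180)
bot.servo_line(P(-130,z),speed=120)
h1=bot.servo_line(P(-60,z),speed=50,until_force=12)
st=bot.read_state(); print(h1,st['ee_pos'],st['ft_force'],st['clock'])
if not h1:
    h2=bot.servo_line(P(12,z),speed=45,until_force=10)
    st=bot.read_state(); print(h2,(np.array(st['ee_pos'])-O)@ux,st['ft_force'],st['clock'])
    x=(np.array(st['ee_pos'])-O)@ux
    bot.servo_line(P(x-12,z),speed=40)
    bot.servo_line(P(x-30,180),speed=120)
    bot.servo_line(P(-150,220),speed=180)
c=bot.read_camera('top'); w=blob(white(c['image']),(360,210))
r=cv2.minAreaRect(plane(c,w[:,0],w[:,1],62)[:,:2].astype(np.float32)); print(r)
d=np.array([*r[0],0])-O; print('cover tester xy',d@ux,d@uy,bot.read_state()['clock'])
s=bot.read_camera('side'); cv2.imwrite('pics/side2.png',s['image'][150:350,200:460].repeat(3,0).repeat(3,1))
```

```text
False [490.98879082  82.72788417  65.95880973] [ 0.18845398  0.31102063 -0.65219269] 9.1667
False 11.916141645520263 [-0.07084452  0.3814049  -0.03747755] 10.9167
((572.3920288085938, -8.595603942871094), (76.0051040649414, 79.35334777832031), 41.707977294921875)
cover tester xy 62.21366210264781 0.4450699060820797 13.4417
```

View pics/side2.png

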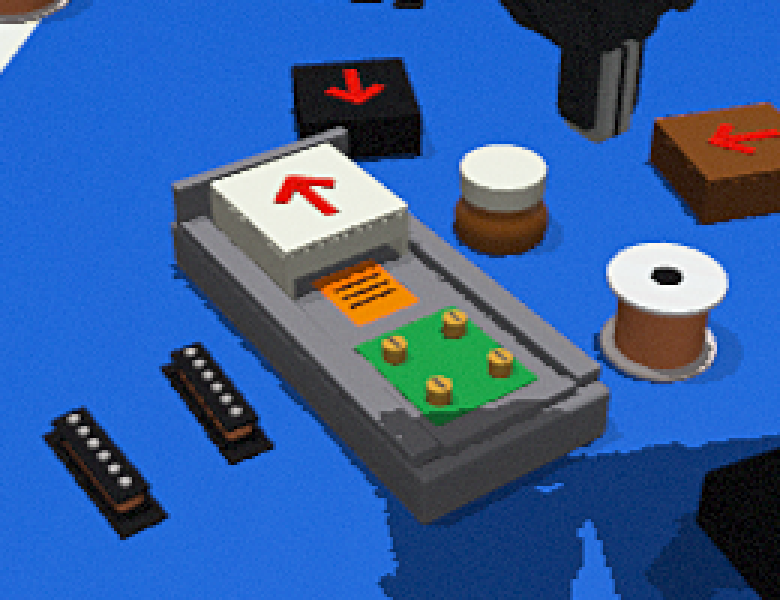

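The cover (310,195) lies flat at tester x ≈ 62 mm, inside the 45–75 mm window. The tab is in, the terminals are clear, the bystanders look undisturbed and the arm is away.

```bash
python3 -c "
from rig import bot
print(bot.finish_job())"
```

```text
the job is handed in; nothing more can be done
None
```

The job is handed in: the tab is pressed fully in and the cover sits on the parking end at tester x ≈ 62 mm, about 5 mm short of the end wall but inside the 45–75 mm window; the verdict was not shown.

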